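Fit the keyed spindle into the rotator's drive hub

ROBOT

A 6-joint arm with a two-finger parallel gripper is mounted at the origin on a cart in front of the work surface, level with it; the furniture and walls round the work are solid. World frame = base frame: x ahead of the robot, y to its left, z up, the work surface at z = 0. Lengths are in mm, angles in degrees, forces in N, time in s.
With the tool pointing down it reaches from about 275 to 775 mm from the base axis. Payload 14.6 kg.
Tool frame: the origin (TCP) lies on the centre line of the jaws, within the pads' length; the fingertips stand 17 mm ahead of it and the grasp point (between the pads) lies 2 mm behind it (r.tips_ahead is the distance from the TCP to the fingertips, in mm); x points along the fingers, y is the direction in which the jaws open and shut, and the axes are right-handed (so a half turn about x gives the same grasp; the last joint's range is limited). The gripper opens to 85 mm and grips with 20 to 120 N. Pads are 22 mm wide; open, the fingers measure 114 mm over their backs; the gripper's body (76 mm by 85 mm) begins 54 mm behind the grasp point. The pads swing forward as they close: fully open they stand 13 mm farther back than shut.
Start: joints at [-84.93, 15.075, -2.767, 72.158, 0, 81.102], TCP at [126.724, -509.479, 248.278] pointing down, gripper open.
Joint ranges: [-151.79, 151.79], [-50.71, 97.33], [-67.44, 78.34], [-121.81, 120.89], [-77.56, 73.72], [-180, 180]. Speed limits (degrees/s): [108.29, 108.29, 147.25, 159.86, 180, 180].

INTERFACE

Orientations are given as a 3x3 rotation matrix whose columns are the frame's x, y, z axes.
In Python, from cell import r gives the robot as it stands. Calls block until the motion is done:
- r.move_pose(position, orientation): joint-space move of the TCP to a pose.
- r.move_linear(position, attitude=None, velocity=150): straight line of the TCP; attitude=None keeps the orientation; velocity is the mean speed in mm/s.
- r.move_j(angles): joint-space move.
- r.let_go() and r.clamp(grasp_force=None): open the fingers fully, or close them until they stop; grasp_force is the grip in N (None keeps the last).
- r.wait(seconds).
- r.inverse_kinematics(position, orientation): joint angles nearest the present ones, or None.
- r.camera(name): name is "side" or "top"; returns the picture (480x640x3 uint8, red, green, blue); there is no depth.
- r.camera_params(name): a dict with "intrinsics" (3x3 intrinsics, pixels), "R" (3x3) and "t" (3): a world point X has camera coordinates R X + t. Camera axes: x right, y down, z forward; pixel columns grow to the right and rows downward; lengths in mm; the calibration is good to about 2 mm. A picture is of the moment at which its call begins. camera_params takes no time and is no camera call.
A pose or a line that the arm cannot do raises r.MotionError and nothing moves.
- r.close_job(): hands the job in, once; it reports no verdict.
Readings, each from a call of its own:
- r.get_t(): time.
- r.get_joint_positions(): joint angles.
- r.get_qvel(): joint speeds.
- r.get_tau(): joint torques, N m.
- r.get_ee_pos(): TCP position.
- r.get_tool_rot(): TCP orientation.
- r.get_force(): force on the tool from outside, world axes, zero at the start.
- r.get_moment(): the same for the moment, N m.
- r.get_opening(): finger opening in mm.
Only numpy, scipy, OpenCV 4.12 (cv2) and the standard library are available. Lean on these libraries where they do the work, as an engineer would, in place of code of your own. Each camera call takes 0.05 s, during which the arm holds its last target.

TASK

Take the orange dust cover off the rotator's drive hub by its handle and hang it by the handle's bar on both prongs of the hook stand. Then put the blue-headed spindle into the hub, turn it until its brass key slips into the keyway, and push it down against the ejector spring until its flange sits on the hub. Finish still gripping the spindle and holding it pressed fully home, as for someone to tighten the clamp screw; do not disturb the timer, the clear dish and the amber bottle.

Things in the scene. Friction and masses are not known exactly. Their poses are not given: they have to be found in the camera images.
- cover: orange dust cover, 80 g: disc 72 mm across, 16 mm thick (origin: centre of its underside, z up), stub 16 mm across and 12 mm long below it lying loosely in the hub's bore, and a bail handle: two uprights leaning outwards from y = +-32 mm at the disc to +-46 mm at the top, joined by a level grip bar. The opening below the bar is 58 mm high, 64 to 80 mm wide
- cover_bar (a point): middle of the cover's grip bar, 80 mm above the cover's origin; the bar runs along y (the cover's y), is 100 mm long, 9 mm thick along x and 12 mm high
- hook: fixed twin-prong hook stand, origin on the desk under the seat, z up. Two level round prongs 8 mm thick at y = +-29 mm point to its own -x, upper side 154 mm above the desk; at x = -20 mm they turn up to tips 170 mm high at x = -30 mm. At x = +75 mm a 14 mm post and a cross bar carry them; nothing stands above the prongs. Base plate 150 x 110 x 10 mm, x from -60 to +90 mm
- hook_seat (a point): point above the hook's origin, midway between the prongs at the height of their upper side (axes as the hook's). The hung bar lies here along y, its middle 6 mm above this point. The cover's disc then hangs below the prongs, so the cover must come in along +x, with the prongs passing through the handle's opening, and be lowered
- park: fixed grey parking block 75 x 75 x 18 mm, origin at the centre of its underside; the spindle stands upright in its round hole, 21 mm wide and 12 mm deep
- spindle: loose keyed spindle, 120 g, standing upright; origin: centre of its lower end, z up. Shaft 19 mm thick, 45 mm long, foot chamfered; brass key on its own -x side, 6 mm wide, standing out 6 mm, from 15 to 45 mm up (below that a plain pilot); flange 38 mm across, 45 to 49 mm up; square blue head 26 x 26 mm along x and y, 49 to 95 mm up, white line on the key's side
- hub: fixed steel hub, 62 mm across, on a white drive base 150 x 130 x 40 mm; origin: centre of its underside, z up, face 55 mm up. Bore 21 mm; keyway 8 mm wide on its own -x side, white line on the rim there. The key enters when the x axes of spindle and hub agree within about 0.12 rad, until then it rides on the face. Home: spindle's origin 10 mm above the hub's
- ejector (a joint): travel (m) of the spring plate in the bore: 0 = up, its top 37 mm below the hub's face; 0.008 = pressed down, spindle home. Spring 4 N at 0, 8 N at 0.008: it lifts the spindle again if let go
- timer: white bench timer 62 x 66 x 19 mm, bystander
- petri_dish: clear round dish 92 mm across, 16 mm high, bystander
- amber_bottle: amber reagent bottle, 62 mm across, 135 mm high, bystander
- analyser_corner (a point): left front foot corner, at desk height, of the tall grey analyser cabinet (fixed, to be kept clear of): from here its flat front runs 0.55 m along -y and its left side along +x; it is 0.68 m high
Mind the look-alikes: they are no part of the job. Of the things shaped like the cover, the orange one is meant.

How it is judged:
By the outcome, as a careful person would: the job done as asked, in the order asked, and still so for the second after the job is handed in, while the arm keeps its last pose, push and grip.
It also fails if it takes over 61 s, if anything falls off the work surface, if the arm or the gripper's body presses on something with over 40 N, if the wrist force passes 120 N, or if a joint passes its speed limit or range.

## Working session

There is one attempt and no reset: what is moved stays moved. The work goes in short steps, each a Python script; the robot and the scene stay as the last script left them, time stands still between calls to the robot, and variables do not carry over. Pictures are saved under pics/ and viewed, and the job is handed in when it is done.

```bash
ls; mkdir -p pics
python3 - <<'E'
from cell import r
import cv2,numpy as np
for n in("side","top"):
    im=r.camera(n); cv2.imwrite(f"pics/{n}0.png",im[:,:,::-1]); p=r.camera_params(n); print(n,p)
    print("cam pos",-p["R"].T@p["t"])
print(r.get_t(),r.get_opening(),r.get_force(),r.get_tool_rot())
E
```

```text
pics
side {'intrinsics': array([[467.59393457,   0.        , 323.62211508],
       [  0.        , 467.59393457, 238.27621861],
       [  0.        ,   0.        ,   1.        ]]), 'R': array([[-9.16643279e-01, -3.99705422e-01,  8.21403242e-04],
       [-2.46620895e-01,  5.63955377e-01, -7.88119577e-01],
       [ 3.14552433e-01, -7.22627089e-01, -6.15521614e-01]]), 't': array([466.15810296, 256.32491929, 990.10759537])}
cam pos [179.07501983 757.24867377 811.06440864]
top {'intrinsics': array([[538.27884022,   0.        , 321.59037009],
       [  0.        , 538.27884022, 233.68367337],
       [  0.        ,   0.        ,   1.        ]]), 'R': array([[-2.74252106e-02, -9.99623856e-01,  6.51966286e-05],
       [-9.89078400e-01,  2.71264417e-02, -1.44872618e-01],
       [ 1.44816356e-01, -4.03764663e-03, -9.89450312e-01]]), 't': array([ -60.71122987,  540.74106727, 1655.43667734])}
cam pos [ 293.43598364  -68.67270641 1716.31486937]
0.1 85.59524706099216 [0.60620049 0.04315392 0.39477165] [[-5.57724946e-05  2.41369268e-01 -9.70433343e-01]
 [ 9.13466825e-04 -9.70432927e-01 -2.41369217e-01]
 [-9.99999581e-01 -8.99920429e-04 -1.66359354e-04]]
```

View pics/side0.png

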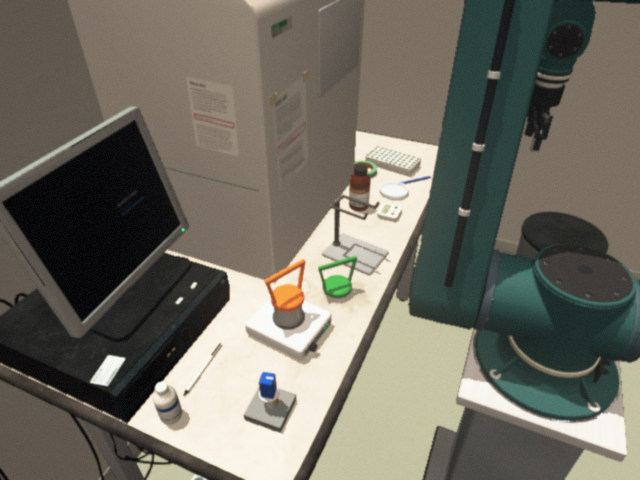

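View pics/top0.png

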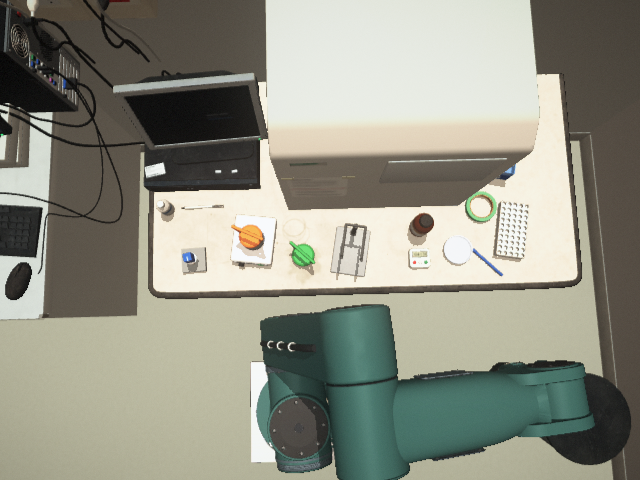

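Run:
```python
import cv2,numpy as np
a=cv2.imread("pics/top0.png");b=cv2.imread("pics/side0.png")
cv2.imwrite("pics/c1.png",cv2.resize(a[190:290,170:380],None,fx=3.8,fy=3.8,interpolation=cv2.INTER_CUBIC))
cv2.imwrite("pics/c2.png",cv2.resize(b[240:440,230:400],None,fx=3,fy=3,interpolation=cv2.INTER_CUBIC))
cv2.imwrite("pics/c3.png",cv2.resize(b[150:300,300:440],None,fx=4,fy=4,interpolation=cv2.INTER_CUBIC))
```

```text
(no output)
```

View pics/c1.png

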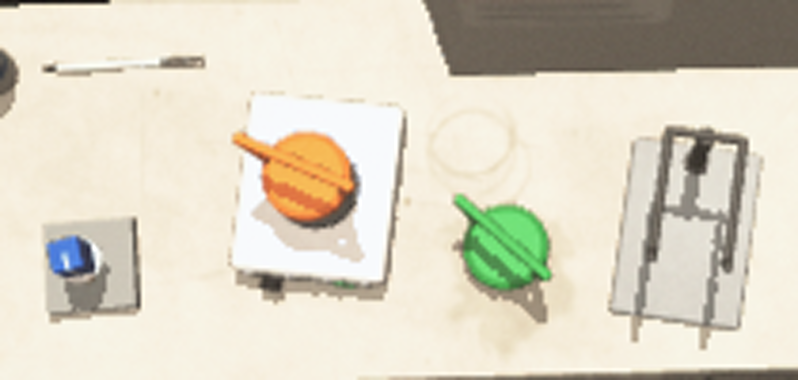

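View pics/c2.png

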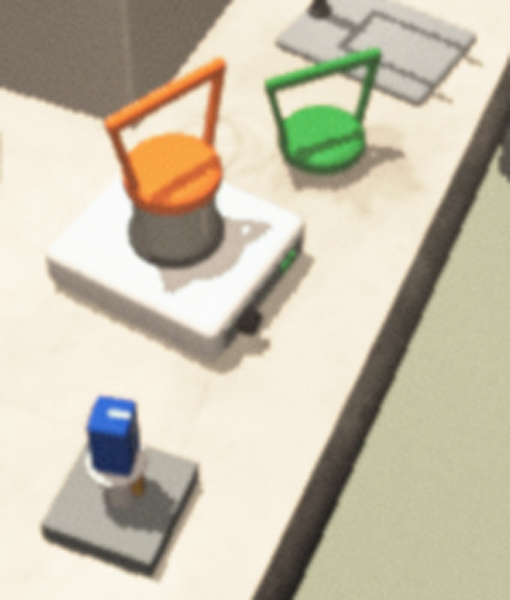

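View pics/c3.png

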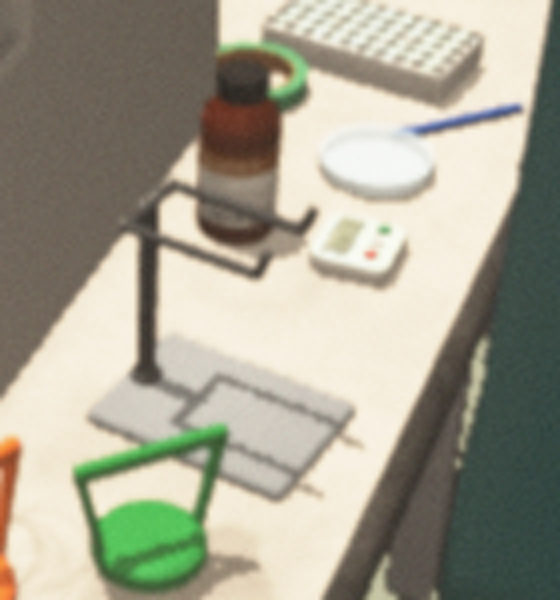

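```bash
cat > h.py <<'E'
import cv2,numpy as np
from cell import r
P={n:r.camera_params(n) for n in("side","top")}
def ray(n,px):
    p=P[n];d=np.linalg.inv(p["intrinsics"])@[px[0],px[1],1];return -p["R"].T@p["t"],p["R"].T@d
def onz(n,px,z):
    c,d=ray(n,px);return c+d*(z-c[2])/d[2]
def tri(ps,pt):
    c1,d1=ray("side",ps);c2,d2=ray("top",pt)
    A=np.stack([d1,-d2],1);s=np.linalg.lstsq(A,c2-c1,rcond=None)[0]
    a=c1+s[0]*d1;b=c2+s[1]*d2;return (a+b)/2,np.linalg.norm(a-b)
def proj(n,X):
    p=P[n];v=p["intrinsics"]@(p["R"]@np.asarray(X,float)+p["t"]);return v[:2]/v[2]
def Rdown(a): # jaws (tool y) along world angle a (rad), tool x down
    x=np.array([0,0,-1.]);y=np.array([np.cos(a),np.sin(a),0]);return np.stack([x,y,np.cross(x,y)],1)
def hsv(im): return cv2.cvtColor(im,cv2.COLOR_RGB2HSV)
E
python3 - <<'E'
from h import *
np.set_printoptions(precision=1,suppress=True)
a=lambda x,y:(170+x/3.8,190+y/3.8)       # top crop c1
b=lambda x,y:(230+x/3,240+y/3)           # side crop c2
c=lambda x,y:(300+x/4,150+y/4)
def T(n,s,t): print(n,*tri(s,t))
T("bar end L",b(110,126),a(237,138)); T("bar end R",b(222,64),a(350,186))
T("spindle head",b(113,405),a(68,248))
print("hub base corners z40 top",[onz("top",a(*q),40)[:2] for q in[(252,93),(405,106),(383,278),(232,265)]])
print("base side z40",[onz("side",b(*q),40)[:2] for q in[(47,256),(208,335),(304,226)]])
print("park top z18",[onz("top",a(*q),18)[:2] for q in[(43,222),(134,217),(137,304),(50,312)]])
print("park side z18",[onz("side",b(*q),18)[:2] for q in[(43,523),(152,570),(198,465),(90,432)]])
T("tip L",c(262,257),a(652,255)); T("tip R",c(312,212),a(728,266))
T("back L",c(125,222),a(668,130)); T("back R",c(175,184),a(745,138))
print("hook plate z10 top",[onz("top",a(*q),10)[:2] for q in[(632,138),(763,155),(742,327),(612,308)]])
for n,q in dict(bottle=(423,225),timer=(419,259),dish=(457,250)).items(): print(n,onz("top",q,10))
print("an corner",onz("top",(290,206),0), onz("side",(262,268),0))
E
```

```text
bar end L [549.3 183.7 175. ] 3.415243394962745
bar end R [509.5  97.7 174.6] 2.1643344961693067
spindle head [474.9 329.4 101. ] 0.5853800218994492
hub base corners z40 top [array([607.6, 192.5]), array([593.1,  65.3]), array([450.2,  85.6]), array([464.3, 209.6])]
base side z40 [array([605.3, 200. ]), array([468.1, 217.1]), array([446.8,  99. ])]
park top z18 [array([506.9, 371. ]), array([509.1, 295. ]), array([436.2, 292.2]), array([431.5, 364.4])]
park side z18 [array([506.9, 372.6]), array([430.5, 373.1]), array([436.9, 297.5]), array([512.8, 303.8])]
tip L [ 452.9 -130.5  163.1] 4.782288693490115
tip R [ 441.8 -188.4  163.4] 2.4325312935534793
back L [ 550.  -146.6  152.4] 3.076695310020437
back R [ 541.5 -206.8  147.6] 0.21267341043252616
hook plate z10 top [array([ 565.8, -123.5]), array([ 548.2, -233.6]), array([ 403.8, -210.2]), array([ 422.6, -102.3])]
bottle [ 562.4 -402.    10. ]
timer [ 453.3 -383.2   10. ]
dish [ 478.8 -505.9   10. ]
an corner [638.3  24.4   0. ] [690.4 -15.3   0. ]
```

```bash
python3 - <<'E'
import cv2,numpy as np
a=cv2.imread("pics/top0.png");b=cv2.imread("pics/side0.png")
A=cv2.resize(a[245:275,175:211],None,fx=11,fy=11,interpolation=cv2.INTER_CUBIC)
B=cv2.resize(b[365:410,250:285],None,fx=11,fy=11,interpolation=cv2.INTER_CUBIC)
h=max(A.shape[0],B.shape[0]);C=np.zeros((h,A.shape[1]+B.shape[1],3),np.uint8);C[:A.shape[0],:A.shape[1]]=A;C[:B.shape[0],A.shape[1]:]=B
cv2.imwrite("pics/c4.png",C)
cv2.imwrite("pics/c5.png",cv2.resize(a[215:285,325:375],None,fx=8,fy=8,interpolation=cv2.INTER_CUBIC))
cv2.imwrite("pics/c6.png",cv2.resize(a[215:260,225:275],None,fx=12,fy=12,interpolation=cv2.INTER_CUBIC))
E
python3 - <<'E'
from h import *
np.set_printoptions(precision=1,suppress=True)
im={n:cv2.imread(f"pics/{n}0.png")[:,:,::-1].copy() for n in("top","side")}
h=hsv(im["top"])
# prongs: at hook-local x, scan across y for dark minima at z=150
th=np.radians(-9.1);o=np.array([470.3,-165.]);ex=np.array([np.cos(th),np.sin(th)]);ey=np.array([-ex[1],ex[0]])
g=cv2.cvtColor(im["top"],cv2.COLOR_RGB2GRAY).astype(float)
ys=np.arange(-50,51,1.)
for x in range(-15,75,10):
    v=np.array([cv2.getRectSubPix(g.astype(np.float32),(1,1),tuple(map(float,proj("top",[*(o+x*ex+y*ey),150]))))[0,0] for y in ys])
    res=[]
    for s in(-1,1):
        m=(np.abs(ys-s*29)<13); w=np.clip(np.median(v)-15-v,0,None)*m; res+= [ (w*ys).sum()/max(w.sum(),1e-6), v[m].min()]
    print(x,np.array(res))
for n in("top","side"):
    h=hsv(im[n]); m=cv2.inRange(h,(105,130,40),(130,255,255)); nn,l,s,c=cv2.connectedComponentsWithStats(m)
    print(n,[(s[i],c[i]) for i in range(1,nn) if s[i,4]>15])
    m=cv2.inRange(h,(5,150,80),(18,255,255)); nn,l,s,c=cv2.connectedComponentsWithStats(m)
    print(n,[(s[i],c[i]) for i in range(1,nn) if s[i,4]>15])
E
```

```text
-15 [-25.3 100.2  33.   97.2]
-5 [-24.5 108.3  32.2 102.7]
5 [-25.4 115.5  33.2 103.3]
15 [-27.  102.1  30.4  97.5]
25 [-27.2 113.6  31.4 102.4]
35 [-27.  105.3  30.8 111. ]
45 [-27.6 110.1  31.1  99.6]
55 [-27.1  99.3  30.3 111.3]
65 [-27.7 110.   30.9 108.2]
top [(array([63, 79,  3, 10, 26], dtype=int32), array([64.1, 83.8])), (array([474, 250,  28,  26,  56], dtype=int32), array([487.6, 262.6])), (array([183, 253,   9,   9,  52], dtype=int32), array([186.7, 256.5]))]
top [(array([415, 214,   9,  10,  21], dtype=int32), array([418.3, 217.9])), (array([232, 225,  31,  23, 371], dtype=int32), array([249. , 235.9]))]
side [(array([260, 373,  15,  25, 267], dtype=int32), array([266.6, 385.1]))]
side [(array([351, 175,  17,   9,  89], dtype=int32), array([358. , 178.8])), (array([265, 260,  40,  51, 953], dtype=int32), array([286.9, 290.7]))]
```

View pics/c4.png

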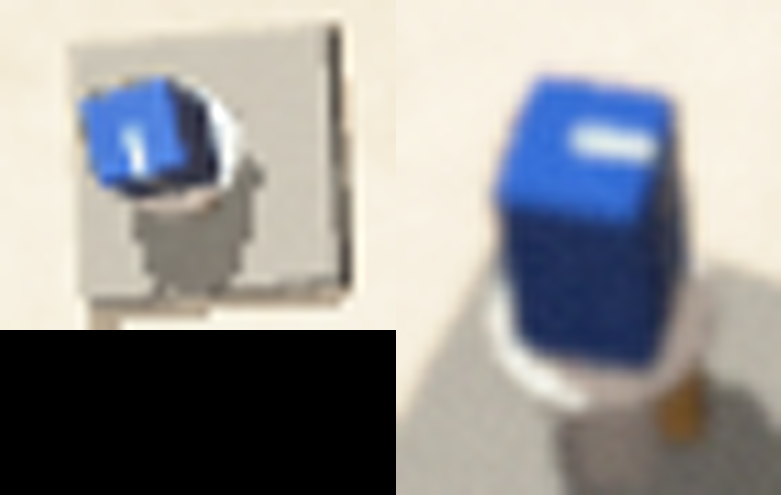

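View pics/c5.png

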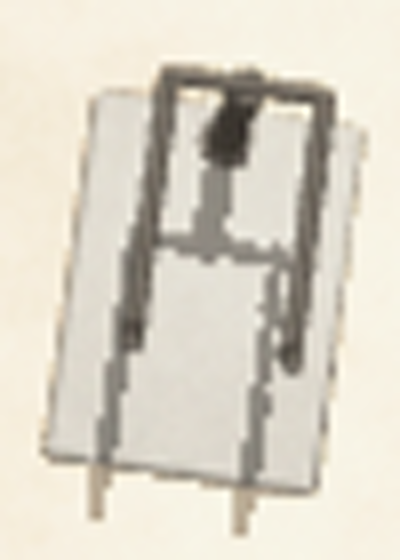

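View pics/c6.png

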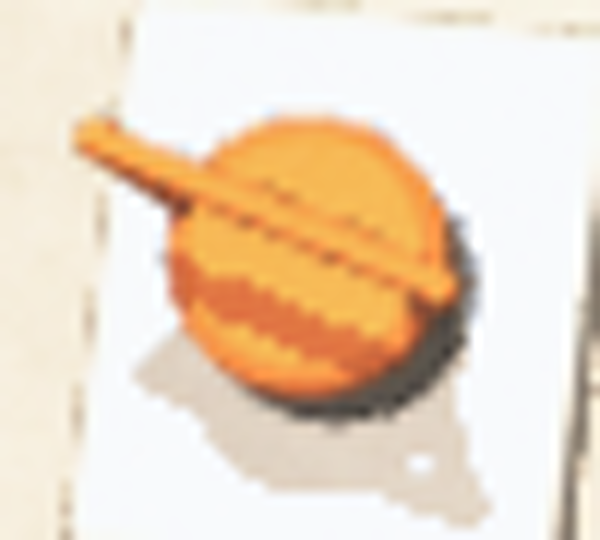

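Run:
```python
from h import *
np.set_printoptions(precision=1,suppress=True)
f=11;s=[(250+(x-396+.5)/f-.5,365+(y+.5)/f-.5) for x,y in[(540,75),(675,95),(642,222),(497,200),(575,138),(655,146)]]
t=[(175+(x+.5)/f-.5,245+(y+.5)/f-.5) for x,y in[(82,103),(165,78),(187,165),(105,187),(131,130),(140,172)]]
for n,q in(("side",s),("top",t)):
    W=np.array([onz(n,p,101)[:2] for p in q]);print(n,W.tolist(),"ctr",W[:4].mean(0))
    an=lambda d:np.degrees(np.arctan2(d[1],d[0]))
    print([an(W[(i+1)%4]-W[i]) for i in range(4)],"line",an(W[5]-W[4]))
print(tri(np.mean(s[:4],0),np.mean(t[:4],0)))
print([r.inverse_kinematics(p,Rdown(np.radians(a))) for p,a in(((529.4,140.7,177),155),((529.4,140.7,177),-25),((472,-164,182),170.5),((472,-164,182),-9.5),((474,330,78),15),((474,330,78),105))])
```

```text
side [[486.71509799928924, 326.1252600292394], [464.53174258614797, 320.6919181870649], [457.91767389580787, 344.1203401634319], [481.2340267657913, 349.82993446392743], [475.48397389275374, 334.5208574125772], [462.8426300974013, 330.6671767634678]] ctr [472.6 335.2]
[np.float64(-166.2375497322865), np.float64(105.76488318041754), np.float64(13.759549616005248), np.float64(-76.98068900833161)] line -163.0462942416774
top [[479.7652228248893, 347.306278334466], [486.03986796693647, 324.612146324328], [461.90399324501027, 318.39717149713306], [456.4739624751162, 340.7810424495676], [471.9556604762207, 333.80915961254027], [460.3325523290179, 331.243334107754]] ctr [471.  332.8]
[np.float64(-74.54454053024797), np.float64(-165.560063628373), np.float64(103.63578933788142), np.float64(15.650647478999273)] line -167.55148531245806
(array([472.3, 333.8,  98.8]), np.float64(2.2453661348656735))
[array([  6.4,  19.1,  -8.2,  62.7,   0. , -58.6]), array([  6.4,  19.1,  -8.2,  62.7,   0. , 121.4]), array([ -28.5,   14.4,  -14.3,   61.3,    0. , -109. ]), array([-28.5,  14.4, -14.3,  61.3,   0. ,  71. ]), array([ 26.8,  26. , -13.6,  50.4,   0. , 101.8]), array([ 26.8,  26. , -13.6,  50.4,   0. ,  11.8])]
```

Run:
```python
from h import *
R=Rdown(np.radians(-24.8))
r.move_pose([529.4,140.7,245],R); print(r.get_t())
cv2.imwrite("pics/s1.png",r.camera("side")[:,:,::-1])
r.move_linear([529.4,140.7,175],velocity=120)
print(r.get_t(),r.get_ee_pos(),r.get_force())
r.clamp(60); print(r.get_t(),r.get_opening(),r.get_force(),r.get_moment())
cv2.imwrite("pics/s2.png",r.camera("side")[:,:,::-1]);cv2.imwrite("pics/t2.png",r.camera("top")[:,:,::-1])
b=cv2.imread("pics/s2.png");cv2.imwrite("pics/s2c.png",cv2.resize(b[200:350,210:400],None,fx=4,fy=4))
```

```text
2.8
3.5833 [529.72274575 140.66679314 175.62100524] [-0.39474324 -0.42500052  0.42375147]
4.2667 7.453220951420777 [ 0.62440078 -1.04163908  1.4145291 ] [-0.04713991 -0.16437651  0.0025641 ]
```

View pics/s2c.png

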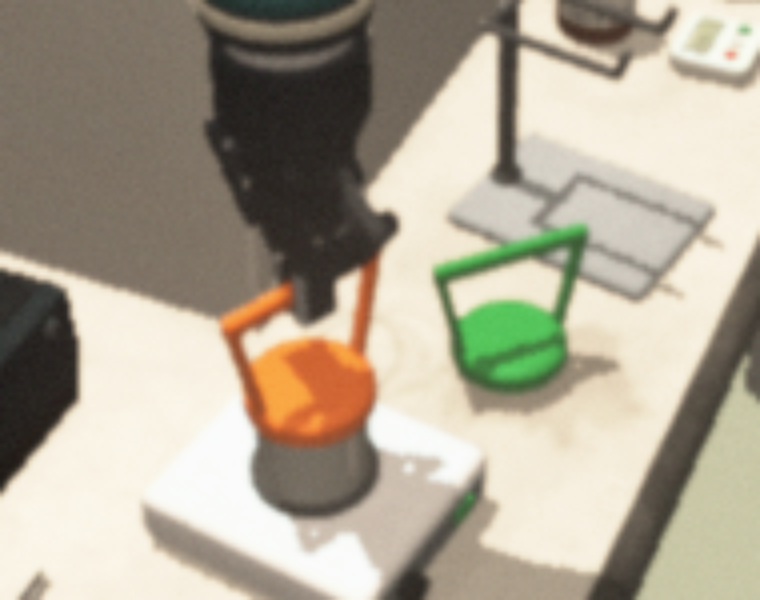

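Run:
```python
from h import *
r.move_linear([529.4,140.7,240],velocity=120)
print(r.get_t(),r.get_opening(),r.get_force())
o=np.array([472.5,-163.8]);th=np.radians(-9.5);ex=np.array([np.cos(th),np.sin(th)]);
q=o-90*ex
r.move_pose([*q,235],Rdown(th)); print(r.get_t(),r.get_ee_pos(),r.get_opening())
r.move_linear([*q,184],velocity=120)
r.wait(.2)
for n in("side","top"): cv2.imwrite(f"pics/{n}3.png",r.camera(n)[:,:,::-1])
print(r.get_t(),r.get_ee_pos())
a=cv2.imread("pics/top3.png");b=cv2.imread("pics/side3.png")
cv2.imwrite("pics/s3c.png",cv2.resize(b[150:300,300:450],None,fx=4,fy=4,interpolation=cv2.INTER_CUBIC))
cv2.imwrite("pics/t3c.png",cv2.resize(a[190:310,220:380],None,fx=5,fy=5,interpolation=cv2.INTER_CUBIC))
```

```text
5.0583 7.350063433711376 [ 0.07450931 -0.10893811 -1.14470794]
6.2917 [ 384.11265792 -148.61413318  234.86133263] 7.451318549547104
7.1667 [ 383.96370196 -149.07079258  184.40990772]
```

View pics/s3c.png

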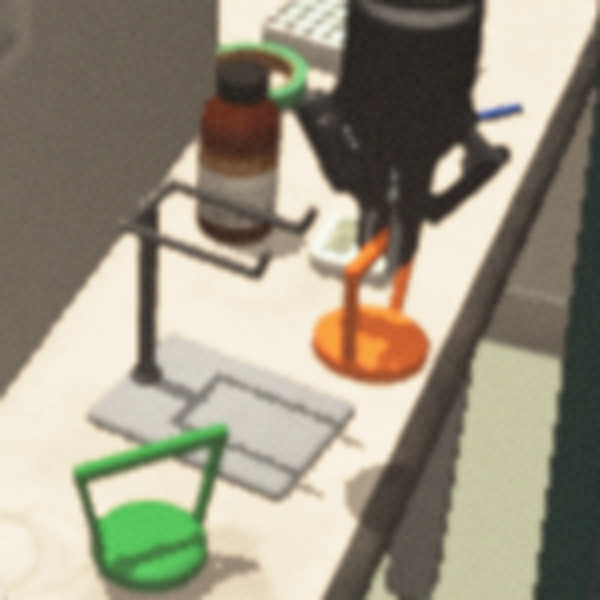

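View pics/t3c.png

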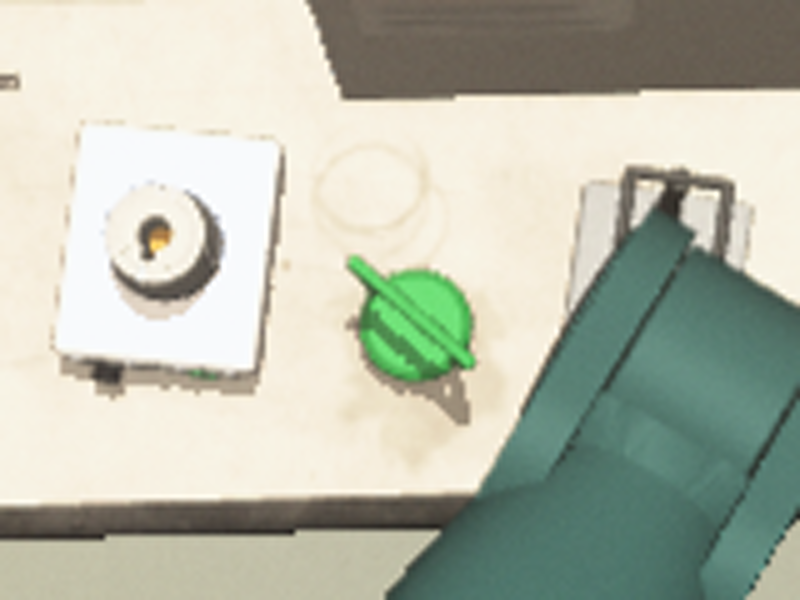

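Run:
```python
from h import *
np.set_printoptions(precision=1,suppress=True)
im=cv2.imread("pics/side3.png")[:,:,::-1].copy()
m=cv2.inRange(hsv(im),(3,140,80),(20,255,255));m[:, :370]=0
m[:222]=0
ys,xs=np.nonzero(m); print(xs.min(),xs.max(),ys.min(),ys.max())
# rows widest -> disc centreline column
for y in range(222,250,2):
    x=np.nonzero(m[y])[0]; print(y,x.min() if len(x) else 0,x.max() if len(x) else 0)
o=np.array([472.5,-163.8]);th=np.radians(-9.5);ex=np.array([np.cos(th),np.sin(th)]);ey=np.array([-ex[1],ex[0]])
c=lambda x,y:(300+(x+.5)/4-.5,150+(y+.5)/4-.5)
loc=lambda W:np.array([(W[:2]-o)@ex,(W[:2]-o)@ey])
for q,z in(((262,257),166),((312,212),166),((125,222),150),((175,184),150)): print("prong",loc(onz("side",c(*q),z)))
print("disc top ctr",loc(onz("side",c(372,337),119.6)), "bar near end",loc(onz("side",c(350,270),182)),"tcp",loc(r.get_ee_pos()))
```

```text
379 406 222 244
222 387 400
224 387 400
226 386 399
228 383 399
230 380 402
232 379 404
234 379 405
236 379 406
238 379 405
240 381 405
242 384 403
244 389 400
246 0 0
248 0 0
prong [-22.8  33.2]
prong [-25.2 -26.4]
prong [78.7 26.3]
prong [ 75.2 -28.8]
disc top ctr [-90.   11.4] bar near end [-82.4  37.3] tcp [-89.8  -0.1]
```

Run:
```python
from h import *
im=cv2.imread("pics/side3.png")
o=np.array([472.5,-163.8]);th=np.radians(-9.5);ex=np.array([np.cos(th),np.sin(th)]);ey=np.array([-ex[1],ex[0]])
W=lambda x,y,z:[*(o+x*ex+y*ey),z]
f=6;x0,y0=330,180
C=cv2.resize(im[y0:y0+80,x0:x0+100],None,fx=f,fy=f,interpolation=cv2.INTER_CUBIC)
def dot(X,col=(255,0,0)):
    u,v=proj("side",X);cv2.circle(C,(int((u-x0+.5)*f),int((v-y0+.5)*f)),2,col,-1)
b=183.6
for y in np.linspace(-50,50,21): dot(W(-89.5,y,b))
for s in(-1,1):
    for t in np.linspace(0,1,9): dot(W(-89.5,s*(32+14*t),b-64+58*t))
for a in np.linspace(0,6.28,40): dot(W(-89.5+36*np.cos(a),36*np.sin(a),b-64)); dot(W(-89.5+36*np.cos(a),36*np.sin(a),b-80),(0,0,255))
for s in(-29,29):
    for x in np.linspace(-20,0,6): dot(W(x,s,150),(0,255,0))
    dot(W(-30,s,170),(0,255,0))
cv2.imwrite("pics/o3.png",C)
```

```text
(no output)
```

View pics/o3.png

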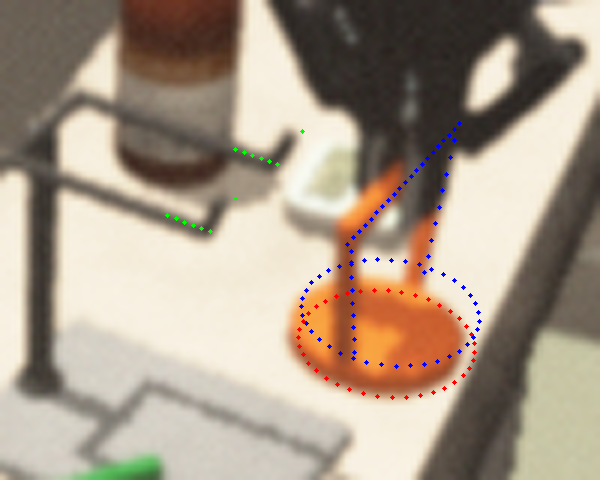

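Run:
```python
from h import *
np.set_printoptions(precision=2,suppress=True)
r.clamp(110)
im=r.camera("side"); cv2.imwrite("pics/side4.png",im[:,:,::-1])
print(r.get_t(),r.get_opening(),r.get_force(),r.get_moment())
R=r.get_tool_rot();print(R)
f=8;x0,y0=375,195
C=cv2.resize(im[y0:y0+60,x0:x0+45],None,fx=f,fy=f,interpolation=cv2.INTER_CUBIC)
# before: same on hub
b=cv2.imread("pics/s2.png")[:,:,::-1]
D=cv2.resize(b[255:315,260:310],None,fx=f,fy=f,interpolation=cv2.INTER_CUBIC)
cv2.imwrite("pics/c7.png",np.hstack([C,D])[:,:,::-1])
o=np.array([472.5,-163.8]);th=np.radians(-9.5);ex=np.array([np.cos(th),np.sin(th)]);ey=np.array([-ex[1],ex[0]])
c0=np.array([*(o-90*ex),183.6])
for d in(0,4,8,12):
    u=np.array([*(ey*np.cos(np.radians(d))),np.sin(np.radians(d))]);p,q=proj("side",c0+30*u),proj("side",c0+50*u);print(d,(p-q)/abs(p-q)[0],q)
```

```text
7.4333 6.593583048338967 [-0.08  0.27 -1.04] [-0.04 -0.04  0.04]
[[ 0.    0.99 -0.17]
 [-0.   -0.17 -0.99]
 [-1.    0.    0.  ]]
0 [ 1.   -1.08] [387.64 220.3 ]
4 [ 1.   -0.96] [387.79 219.03]
8 [ 1.   -0.84] [388.   217.72]
12 [ 1.   -0.71] [388.25 216.36]
```

View pics/c7.png

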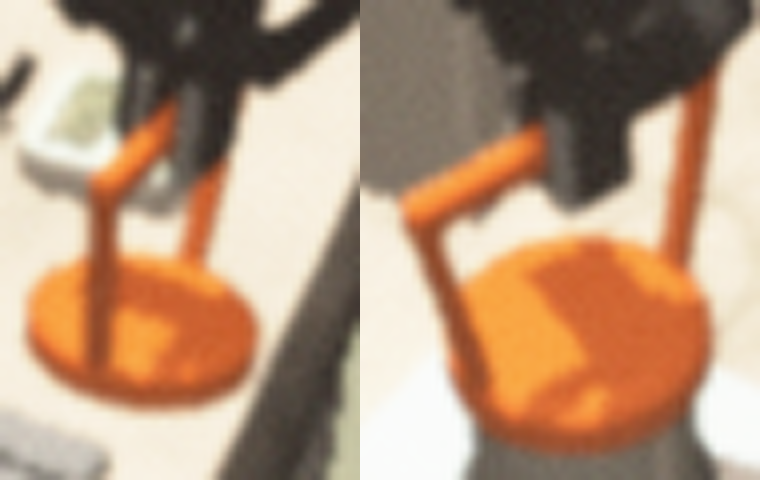

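Run:
```python
from h import *
from scipy.optimize import least_squares
np.set_printoptions(precision=2,suppress=True)
o=np.array([472.5,-163.8]);th=np.radians(-9.5);ex=np.array([*[np.cos(th),np.sin(th)],0]);ey=np.array([-ex[1],ex[0],0]);ez=np.array([0,0,1.])
c0=np.array([*o,183.6])-90*ex
px=lambda x,y:np.array([375+(x+.5)/8-.5,195+(y+.5)/8-.5])
obs=[((0,46,0),px(102,190)),((0,32,-64),px(97,365)),((0,-32,-64),px(193,266)),((0,0,-72),px(143,331)),((0,-36.5,-40),px(204,208))]
def res(p):
    d,yo,zo=p;cs,sn=np.cos(d),np.sin(d);u=ey*cs+ez*sn;w=-ey*sn+ez*cs
    e=[proj("side",c0+yo*ey+zo*ez+q[0]*ex+q[1]*u+q[2]*w)-m for q,m in obs]
    return np.r_[np.ravel(e),zo/3*.5, yo/10]
s=least_squares(res,[0,0,0]);print(np.degrees(s.x[0]),s.x,s.fun)
```

```text
6.206062377549317 [ 0.11  4.46 -0.42] [ 0.46  0.41  0.09 -0.65 -0.45  0.65 -0.27  0.72  0.38 -1.14 -0.07  0.45]
```

Run:
```python
from h import *
from scipy.spatial.transform import Rotation as Ro
o=np.array([472.5,-163.8]);th=np.radians(-9.5);ex=np.array([*[np.cos(th),np.sin(th)],0]);ey=np.array([-ex[1],ex[0],0])
R=Ro.from_rotvec(-np.radians(6)*ex).as_matrix()@Rdown(th)
p=np.array([*o,184.])-90*ex-3*ey
r.move_linear(p,R,velocity=60)
r.wait(.2)
im=r.camera("side"); cv2.imwrite("pics/side5.png",im[:,:,::-1]); print(r.get_t(),r.get_ee_pos())
W=lambda x,y,z:[*(o+x*ex[:2]+y*ey[:2]),z]
f=6;x0,y0=330,180
C=cv2.resize(im[y0:y0+80,x0:x0+100],None,fx=f,fy=f,interpolation=cv2.INTER_CUBIC)[:,:,::-1].copy()
def dot(X,col=(255,0,0)):
    u,v=proj("side",X);cv2.circle(C,(int((u-x0+.5)*f),int((v-y0+.5)*f)),2,col,-1)
b=183.6
for y in np.linspace(-50,50,21): dot(W(-89.5,y,b))
for s in(-1,1):
    for t in np.linspace(0,1,9): dot(W(-89.5,s*(32+14*t),b-64+58*t))
for a in np.linspace(0,6.28,40): dot(W(-89.5+36*np.cos(a),36*np.sin(a),b-64)); dot(W(-89.5+36*np.cos(a),36*np.sin(a),b-80),(0,0,255))
cv2.imwrite("pics/o5.png",C)
```

```text
7.9417 [ 383.26716609 -152.12653714  183.96764562]
```

View pics/o5.png

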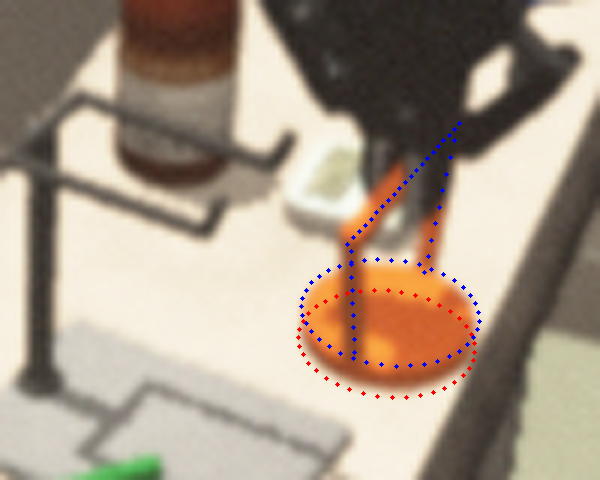

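Run:
```python
from h import *
np.set_printoptions(precision=2,suppress=True)
o=np.array([472.5,-163.8]);th=np.radians(-9.5);ex=np.array([*[np.cos(th),np.sin(th)],0]);ey=np.array([-ex[1],ex[0],0])
base=np.array([*o,184.])-3*ey
for x in(-55,-30,-10,0):
    r.move_linear(base+x*ex,velocity=90); F=r.get_force(); print(x,r.get_t(),F)
    if np.linalg.norm(F+[0,0,1])>6: print("contact");break
for n in("side","top"): cv2.imwrite(f"pics/{n}6.png",r.camera(n)[:,:,::-1])
b=cv2.imread("pics/side6.png");cv2.imwrite("pics/s6c.png",cv2.resize(b[160:290,310:430],None,fx=5,fy=5,interpolation=cv2.INTER_CUBIC))
```

```text
-55 8.4833 [-1.11  0.19 -0.79]
-30 8.9083 [-0.85  0.83 -0.65]
-10 9.2833 [-0.93 -0.14 -0.43]
0 9.5417 [-0.42  0.77 -0.04]
```

View pics/s6c.png

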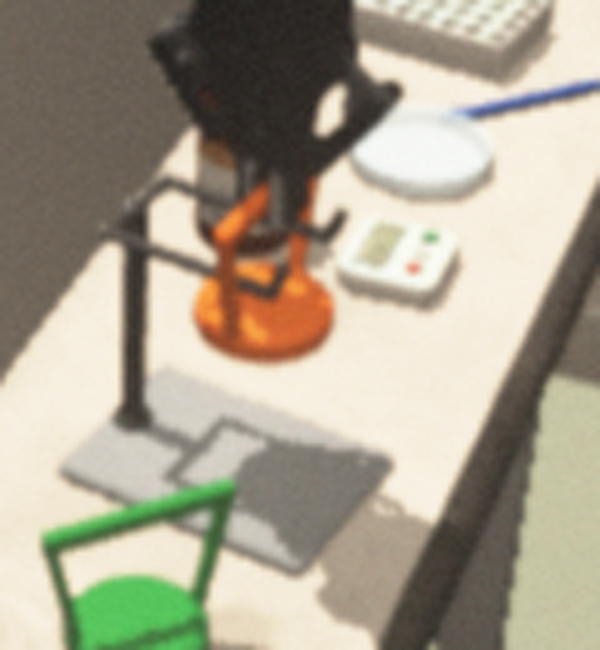

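Run:
```python
from h import *
np.set_printoptions(precision=2,suppress=True)
p=r.get_ee_pos()
o=np.array([472.5,-163.8]);th=np.radians(-9.5);ex=np.array([*[np.cos(th),np.sin(th)],0]);ey=np.array([-ex[1],ex[0],0])
base=np.array([*o,0.])-3*ey
for z in(172,166,164,162,161,160,159,158,157,156):
    r.move_linear(base+[0,0,z],velocity=40); F=r.get_force(); print(z,r.get_t(),F,r.get_ee_pos()[2])
    if F[2]>5: break
cv2.imwrite("pics/side7.png",r.camera("side")[:,:,::-1])
b=cv2.imread("pics/side7.png");cv2.imwrite("pics/s7c.png",cv2.resize(b[160:290,310:430],None,fx=5,fy=5,interpolation=cv2.INTER_CUBIC))
```

```text
172 10.0917 [-0.02 -0.66 -0.24] 171.76661807111768
166 10.3917 [ 0.1  -0.13 -0.52] 165.74552993950314
164 10.6417 [-0.15 -0.63 -1.01] 163.94721491338169
162 10.8917 [-1.36 -0.97 -0.68] 161.8981480272436
161 11.1417 [-0.25 -0.2   0.37] 161.0225077657574
160 11.3917 [-0.56 -0.34  5.66] 160.39306570042805
```

View pics/s7c.png

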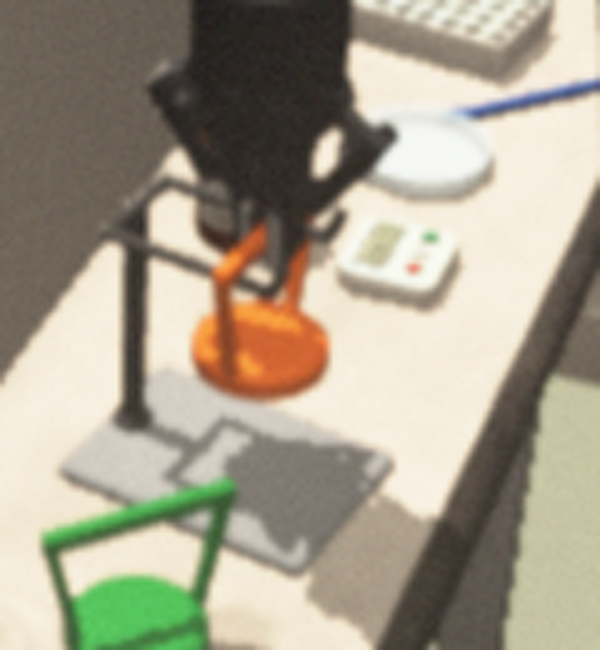

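Run:
```python
from h import *
np.set_printoptions(precision=2,suppress=True)
r.let_go(); print(r.get_t(),r.get_opening(),r.get_force())
p=r.get_ee_pos()
r.move_linear([*p[:2],p[2]+30],velocity=60)
r.move_linear([*p[:2],p[2]+90],velocity=150)
r.move_pose([472,333.8,170],Rdown(np.radians(14.5)))
print(r.get_t())
for n in("side","top"): cv2.imwrite(f"pics/{n}8.png",r.camera(n)[:,:,::-1])
b=cv2.imread("pics/side8.png");cv2.imwrite("pics/s8c.png",cv2.resize(b[160:290,290:430],None,fx=5,fy=5,interpolation=cv2.INTER_CUBIC))
a=cv2.imread("pics/top8.png");cv2.imwrite("pics/t8c.png",cv2.resize(a[190:290,170:380],None,fx=3.8,fy=3.8,interpolation=cv2.INTER_CUBIC))
```

```text
12.1833 85.43171694792846 [-0.19  0.82  0.32]
15.225
```

View pics/s8c.png

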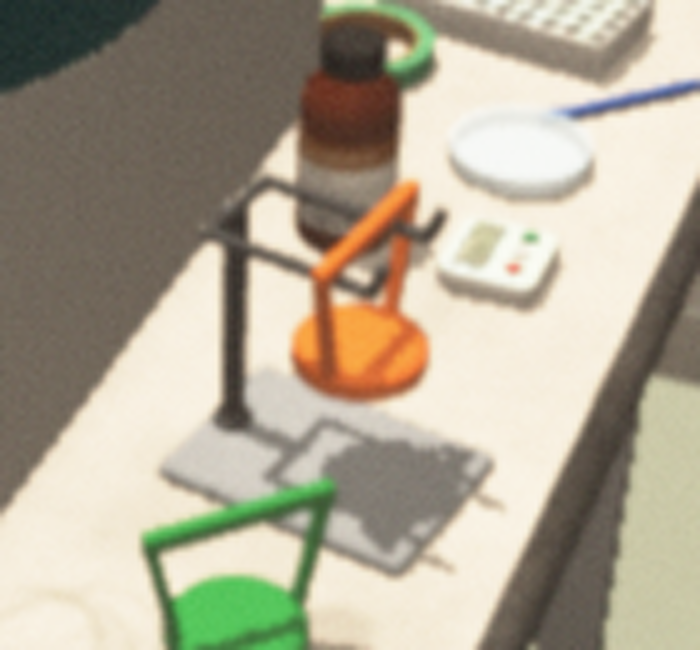

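View pics/t8c.png

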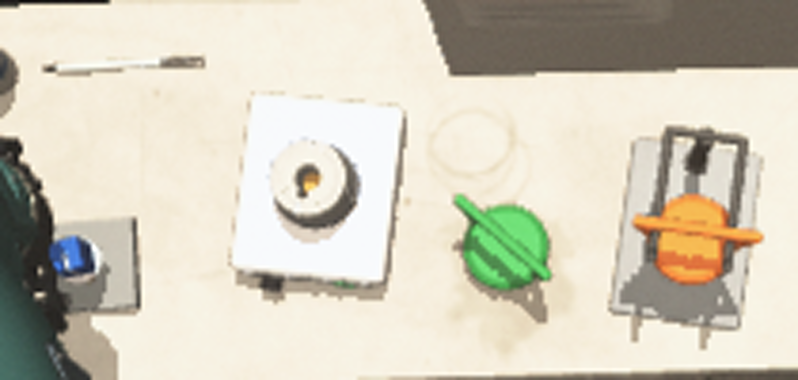

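View pics/side8.png

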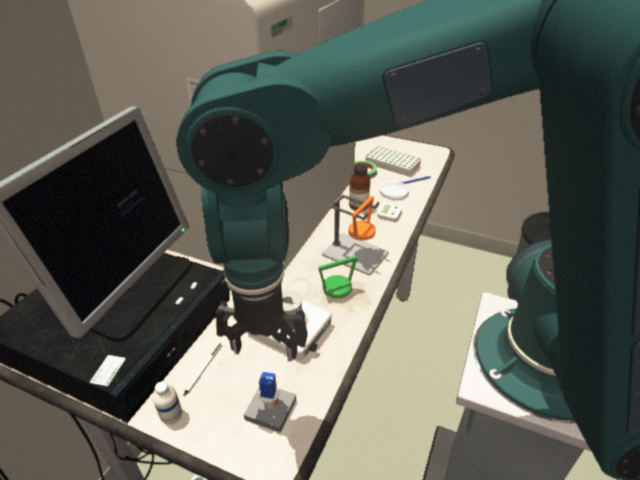

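Run:
```python
import cv2
a=cv2.imread("pics/top8.png")
C=cv2.resize(a[218:258,232:272],None,fx=14,fy=14,interpolation=cv2.INTER_CUBIC)
cv2.imwrite("pics/hub.png",C)
```

```text
(no output)
```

View pics/hub.png

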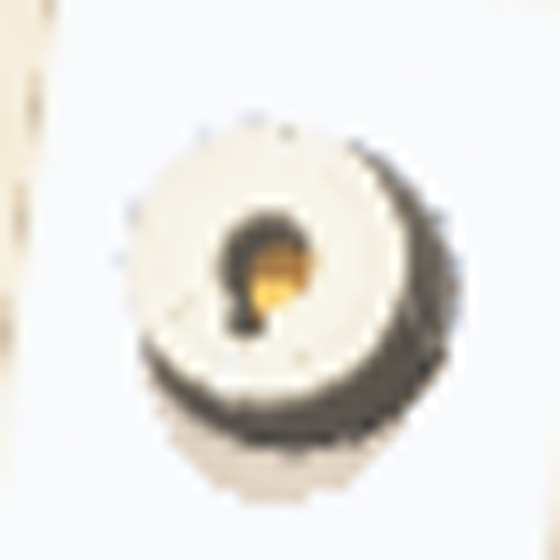

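Run:
```python
from h import *
np.set_printoptions(precision=1,suppress=True)
g=lambda x,y:(232+(x+.5)/14-.5,218+(y+.5)/14-.5)
for q in((269,261),(267,262)): print(onz("top",g(*q),95))
c=onz("top",g(268,261.5),95);k=onz("top",g(243,325),95);print(np.degrees(np.arctan2(*(k-c)[1::-1])))
# side view of hub face, from side3
im=cv2.imread("pics/side3.png");cv2.imwrite("pics/hubs.png",cv2.resize(im[280:335,255:325],None,fx=10,fy=10,interpolation=cv2.INTER_CUBIC))
for a in(14.5,): print(r.inverse_kinematics([529,140,150],Rdown(np.radians(-21))),r.get_joint_positions())
```

```text
[529.  140.3  95. ]
[528.8 140.8  95. ]
158.08741153519173
[  6.3  20.  -11.2  58.8   0.  117.3] [ 27.1  22.1  -4.5  63.4  -0.  102.7]
```

View pics/hubs.png

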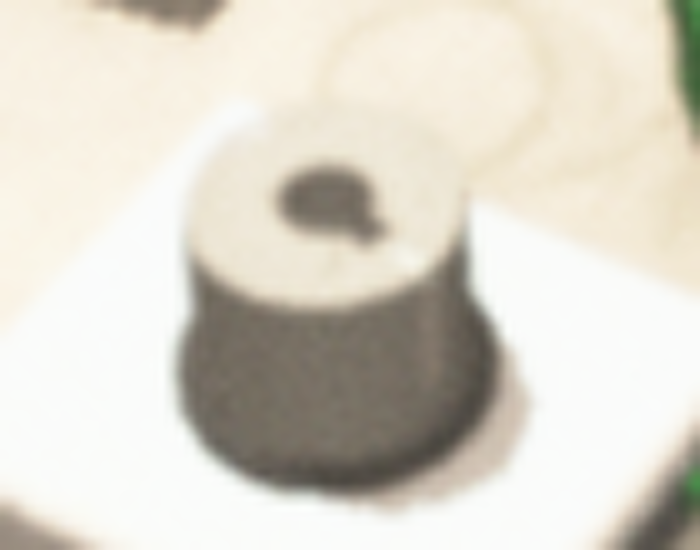

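Run:
```python
from h import *
np.set_printoptions(precision=1,suppress=True)
g=lambda x,y:(255+(x+.5)/10-.5,280+(y+.5)/10-.5)
c=onz("side",g(326.5,203.5),95);print(c)
for q in((412,262),(372,240)):
    k=onz("side",g(*q),95);print(np.degrees(np.arctan2(*(k-c)[1::-1])),np.linalg.norm(k-c))
t=lambda x,y:(232+(x+.5)/14-.5,218+(y+.5)/14-.5)
print(tri(g(326.5,203.5),t(268,261.5)))
```

```text
[530.9 143.   95. ]
161.6389295317378 25.535150381745606
157.35530997181783 14.82372874229077
(array([530.4, 141.2,  93.2]), np.float64(2.640319084048868))
```

Run:
```python
from h import *
np.set_printoptions(precision=2,suppress=True)
R=Rdown(np.radians(14.5))
r.move_linear([471.8,333.9,80],R,velocity=130)
print(r.get_t(),r.get_ee_pos(),r.get_force())
r.clamp(100); print(r.get_t(),r.get_opening(),r.get_force(),r.get_moment())
cv2.imwrite("pics/side9.png",r.camera("side")[:,:,::-1])
r.move_linear([471.8,333.9,150],velocity=130)
r.move_pose([529.7,141.6,205],Rdown(np.radians(-20)))
r.wait(.3);print(r.get_t(),r.get_ee_pos(),r.get_opening(),r.get_force(),r.get_moment())
for n in("side","top"): cv2.imwrite(f"pics/{n}10.png",r.camera(n)[:,:,::-1])
b=cv2.imread("pics/side10.png");cv2.imwrite("pics/s10c.png",cv2.resize(b[230:340,240:340],None,fx=6,fy=6,interpolation=cv2.INTER_CUBIC))
a=cv2.imread("pics/top10.png");cv2.imwrite("pics/t10c.png",cv2.resize(a[190:290,170:380],None,fx=3.8,fy=3.8,interpolation=cv2.INTER_CUBIC))
b=cv2.imread("pics/side9.png");cv2.imwrite("pics/s9c.png",cv2.resize(b[340:440,220:320],None,fx=6,fy=6,interpolation=cv2.INTER_CUBIC))
```

```text
16.1667 [472.2  334.03  80.67] [-0.01 -0.11  0.34]
16.75 25.12033577220895 [-0.92 -0.55  5.61] [-0.18  0.29 -0.01]
18.6333 [529.43 142.48 204.71] 24.807390681686442 [ 0.04  0.24 -1.24] [ 0.04 -0.07 -0.01]
```

View pics/s10c.png

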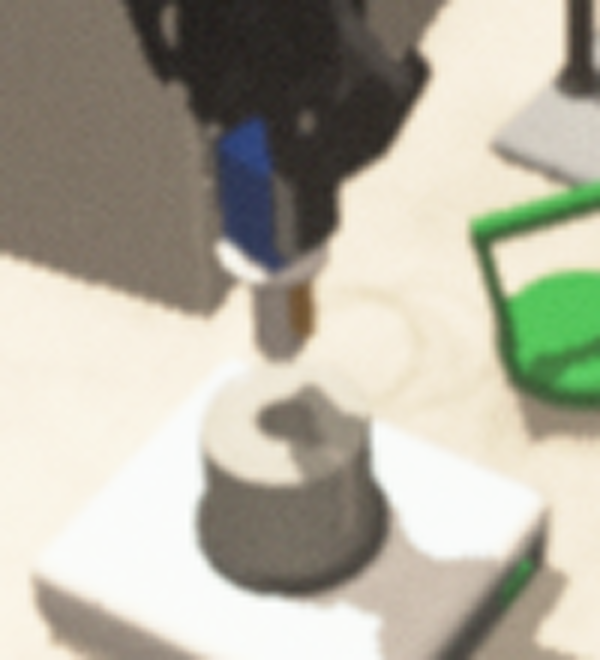

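View pics/t10c.png

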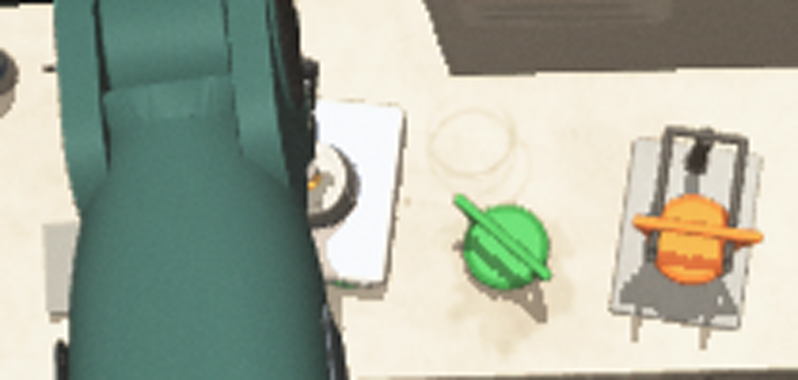

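View pics/s9c.png

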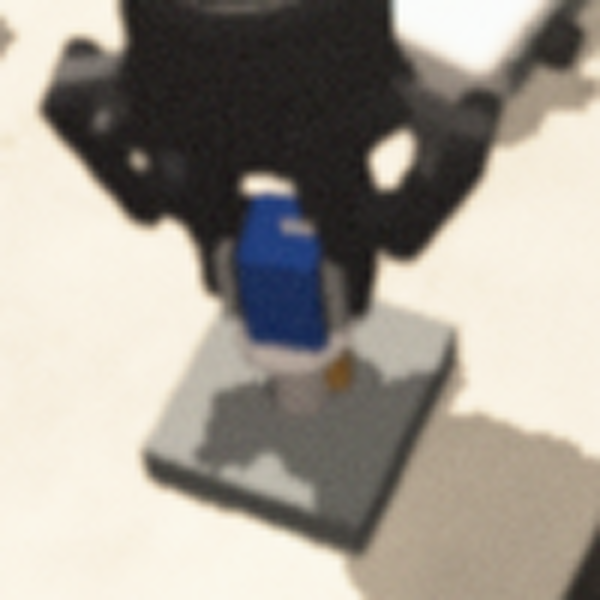

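Run:
```python
from h import *
np.set_printoptions(precision=1,suppress=True)
im=cv2.imread("pics/side10.png")
cv2.imwrite("pics/sp.png",cv2.resize(im[245:305,265:305],None,fx=12,fy=12,interpolation=cv2.INTER_CUBIC))
for z in(130,):
  print(proj("side",[529.4,142.5,z]),proj("side",[531,143,z]))
p=r.get_ee_pos();
for z in(130,150,175,179,200,225): print(z,(proj("side",[p[0],p[1],z])-[265,245]+.5)*12)
```

```text
[287.1 288.1] [286.3 288. ]
130 [271.8 521.2]
150 [266.3 436.8]
175 [259.2 328.3]
179 [258.1 310.6]
200 [251.9 216.2]
225 [244.3 100.3]
```

View pics/sp.png

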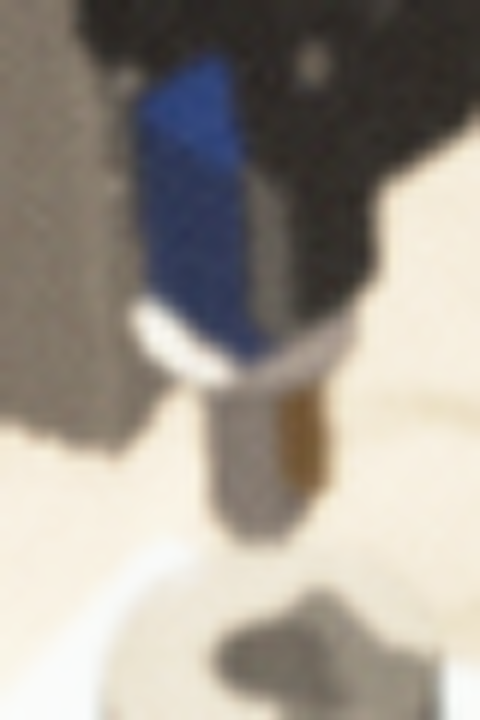

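Run:
```python
from h import *
np.set_printoptions(precision=1,suppress=True)
p=r.get_ee_pos();R=r.get_tool_rot();print(R)
S=lambda X:(proj("side",X)-[265,245]+.5)*12
c,s=np.cos(np.radians(-20)),np.sin(np.radians(-20))
L=lambda x,y,z:[p[0]+c*x-s*y,p[1]+s*x+c*y,p[2]-74.7+z]
print("near bottom corner",S(L(-13,13,49)),"near top corner",S(L(-13,13,95)),"left corner bot/top",S(L(13,13,49)),S(L(13,13,95)))
a=np.linspace(0,2*np.pi,73)
for rr,z in((19,47),(9.5,30),(9.5,3)):
    Q=np.array([S(L(rr*np.cos(t),rr*np.sin(t),z)) for t in a]);print(rr,z,Q.min(0),Q.max(0))
print("key bottom",[S(L(-x,y,15)) for x in(15.5,) for y in(-3,3)])
# hub bore
for rr,z in((31,95),(10.5,95)):
    Q=np.array([S([530.9+rr*np.cos(t),143+rr*np.sin(t),z]) for t in a]);print(rr,z,Q.min(0),Q.max(0))
```

```text
[[-0.   0.9 -0.3]
 [ 0.  -0.3 -0.9]
 [-1.  -0.   0. ]]
near bottom corner [253.8 384.1] near top corner [239.7 172.7] left corner bot/top [148.5 311.6] [131.4 101.2]
19 47 [145.5 244.2] [371.5 395.5]
9.5 30 [207.6 355.3] [319.3 431.3]
9.5 3 [216.  469.9] [325.8 546.4]
key bottom [array([342.5, 491.8]), array([316.8, 509.5])]
31 95 [ 96.8 542.1] [447.  793.6]
10.5 95 [212.9 622.6] [331.4 707.7]
```

```bash
cat > ins.py <<'E'
from h import *
np.set_printoptions(precision=2,suppress=True)
def down(xy,R,z0,z1,step,flim,vel=30):
    z=z0
    while True:
        r.move_linear([*xy,z],R,velocity=vel);F=r.get_force()
        if F[2]>flim or z<=z1: return z,F
        z=max(z-step,z1)
E
python3 - <<'E'
from ins import *
R=Rdown(np.radians(-20))
xy=np.array([530.0,142.4])
r.move_linear([*xy,173],R,velocity=100);r.wait(.1);print(r.get_t(),r.get_ee_pos(),r.get_force(),r.get_moment())
z,F=down(xy,R,171,158,1.5,6);print(r.get_t(),z,r.get_ee_pos(),F,r.get_moment())
im=r.camera("side");cv2.imwrite("pics/s11.png",cv2.resize(im[240:340,240:340],None,fx=6,fy=6,interpolation=cv2.INTER_CUBIC)[:,:,::-1])
E
```

```text
19.3 [530.36 142.43 173.74] [ 0.01 -0.37 -0.52] [0.02 0.02 0.03]
21.8 158 [529.97 142.39 157.93] [-0.58 -0.59 -1.61] [-0.   -0.01  0.  ]
```

View pics/s11.png

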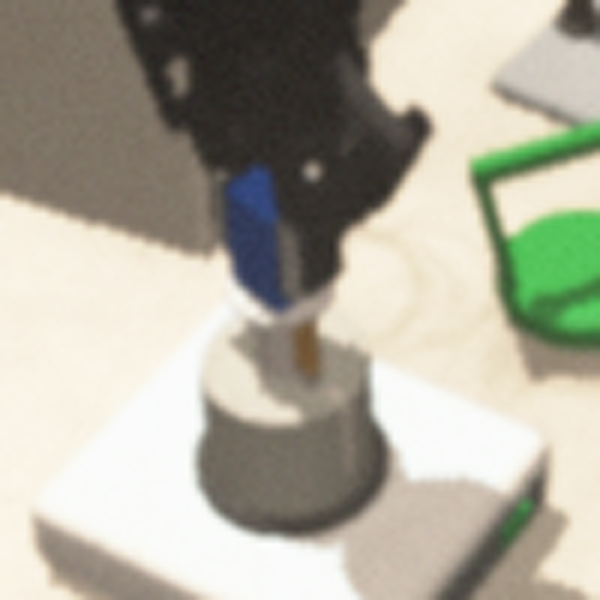

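Run:
```python
from ins import *
R=Rdown(np.radians(-20));xy=[530.0,142.4]
z,F=down(xy,R,156.5,136,1.5,7);print(r.get_t(),z,r.get_ee_pos(),F,r.get_moment())
im=r.camera("side");cv2.imwrite("pics/s12.png",cv2.resize(im[240:340,240:340],None,fx=6,fy=6,interpolation=cv2.INTER_CUBIC)[:,:,::-1])
```

```text
25.6 136 [529.93 142.4  135.92] [ 0.15 -0.72 -1.45] [-0.04 -0.06  0.02]
```

View pics/s12.png

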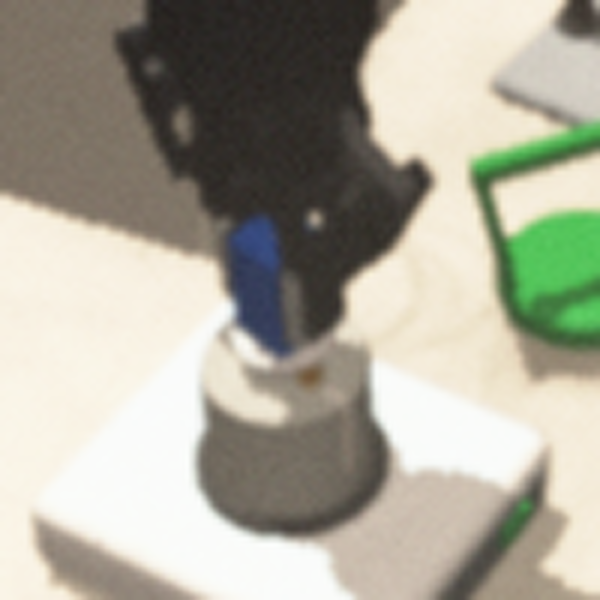

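Run:
```python
from ins import *
R=Rdown(np.radians(-20));xy=[530.0,142.4]
r.clamp(120)
z=134
while z>=118:
    r.move_linear([*xy,z],R,velocity=30);r.wait(.1);F=r.get_force();p=r.get_ee_pos();print(z,round(p[2],2),F)
    if F[2]>22: break
    z-=1
print(r.get_t(),r.get_opening(),r.get_ee_pos(),r.get_moment())
for n in("side","top"): cv2.imwrite(f"pics/{n}13.png",r.camera(n)[:,:,::-1])
b=cv2.imread("pics/side13.png");cv2.imwrite("pics/s13.png",cv2.resize(b[240:340,240:340],None,fx=6,fy=6,interpolation=cv2.INTER_CUBIC))
```

```text
134 133.99 [-0.58 -1.18 -1.87]
133 132.99 [-0.36 -0.05 -2.09]
132 132.16 [-0.51  0.22  3.17]
131 131.08 [-1.15  0.3   2.51]
130 130.03 [-0.1   0.3   2.62]
129 129.04 [0.7  0.19 4.58]
128 128.03 [1.89 0.01 5.05]
127 127.08 [1.28 0.53 4.51]
126 126.1 [1.51 0.33 5.53]
125 125.15 [0.84 0.23 6.42]
124 124.32 [0.68 0.68 8.99]
123 124.28 [-4.74 -0.86 24.04]
30.0667 24.69146306789331 [530.16 142.44 124.28] [-0.23  0.96  0.02]
```

View pics/s13.png

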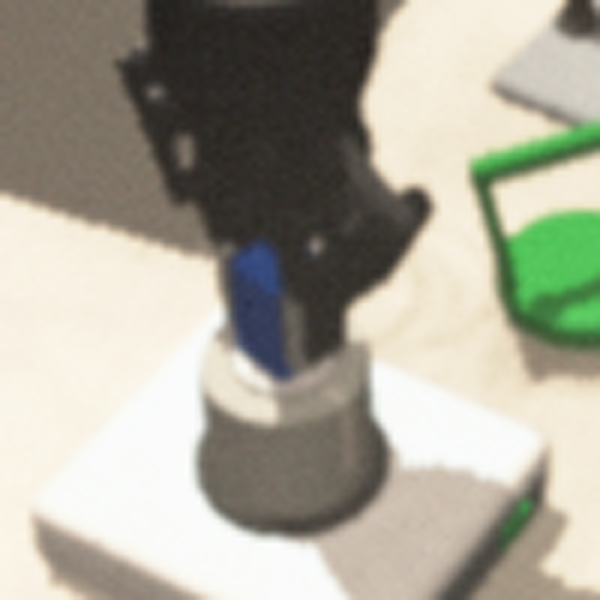

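View pics/side13.png

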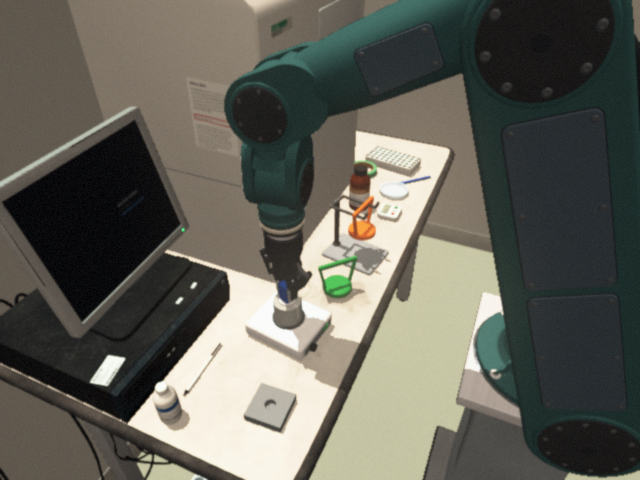

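Run:
```python
from ins import *
r.wait(.6)
F=r.get_force();p=r.get_ee_pos();print(r.get_t(),F,p,r.get_opening())
b=r.camera("side");cv2.imwrite("pics/s14.png",cv2.resize(b[150:290,300:440],None,fx=4,fy=4,interpolation=cv2.INTER_CUBIC)[:,:,::-1])
if 14<F[2]<35 and p[2]<125: r.close_job();print("closed",r.get_t())
```

```text
30.7667 [-5.34 -1.73 23.65] [530.12 142.43 124.25] 24.711257711982128
the job is handed in; nothing more can be done
the job is handed in; nothing more can be done
```

View pics/s14.png

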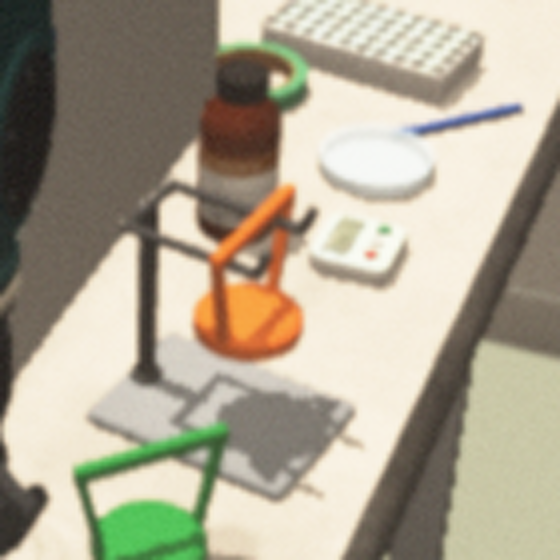

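I finished the job and handed it in at about 30.8 s: the orange cover hangs on both prongs, and the blue-headed spindle is in the hub, gripped and pressed fully home.

- **Cover:** it sat about 6° tilted in the grip after the lift, and a side picture showed this before the hook. I tilted the tool to level it, slid it in along the prongs without contact, and lowered it until it touched at the expected height. The last side picture shows it still hanging on both prongs.
- **Spindle:** I read the keyway direction from both cameras and turned the spindle about 35° before lowering it. The key slipped in without riding on the hub's face, so I did not have to search for it.
- **Pressed home:** the spring was felt from TCP height 132.2 mm, and a hard stop came at 124.3 mm, which matches the 8 mm travel. The last reading was 23.7 N upward on the tool and steady, with the gripper set to 120 N.
- **Bystanders:** the timer, dish and bottle look unmoved in the last picture.
- **Disagreements:** the two cameras differed by about 2–3 mm on the hub's position, within their stated calibration. The close view of the held spindle also left about 1.5 mm of doubt, but it still went into the bore without contact.

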